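# Turn the dough mixer's hold-to-run key and keep it turned

## Task

I am about to clean the dough mixer and need its bowl to creep round: take the round-headed key out of the wooden key block, put it in the key switch of the grey control box and, since the pins are sticky, wiggle it gently all the way home, never forcing it. Then turn it a quarter turn clockwise to the stop against its spring, and finish still gripping the key and holding it turned. Leave the other keys and everything else on the bench where they are.

Things in the scene. Friction and masses are not known exactly. Their poses are not given: they have to be found in the camera images.
- round_key_head (a point): Centre of the head of the key to use, the only one with a round disc head (36 mm across, 10 mm thick, black). Axes: x through its thickness (grip the flat faces), y across it, z up the key. Below this point: head ends at 18 mm, 12 mm neck to its flat shoulder at 26 mm, 4 mm shank, then from 38 to 48 mm the bit, 4 (x) by 10 mm (y), round tip. Fits either way round. 45 g.
- square_key_head (a point): Centre of the head of another key, which stays where it is: square head 34 mm wide and high, 10 mm thick; else as the round-headed key.
- winged_key_head (a point): Centre of the head of another key, which stays where it is: head like a T, 46 mm across its wings, 34 mm high, 10 mm thick; else as the round-headed key.
- key_block: Fixed wooden block 55 x 210 x 30 mm, origin under its centre, y along its length. Three keyways 65 mm apart along y, where the three keys stand upright in any order, their shoulders on its top (head centres 56 mm above the bench).
- keyhole (a point): Centre of the keyway's mouth in the level face of the key switch, 84 mm above the bench, bezel 48 mm across. z up, y along the keyway (the key's y goes along it), x across. Keyway 11.6 x 5.6 mm, chamfer 1.2 mm. Its first 10 mm do not turn, so the key turns at most about 0.15 rad until fully home: shoulder on the face, head centre 26 mm above this point.
- pins (a point): Middle of the four sticky pins, 3 to 10 mm down the keyway. A straight push jams on them. Small turns to and fro (about 0.15 rad) or sideways rocking (0.5 mm) under a light push of about 10 N shove them aside, a little each time; they stay aside.
- cylinder (a joint): How far the lock cylinder has been pushed down out of the clip that holds it in the bezel, in m; 0 as found and to stay so. The clip lets go when the key is pushed down with more than about 25 N; 1.5 mm is failure.
- lock (a joint): Turn of the lock's core in rad: 0 at rest, grows clockwise seen from above, stop at 1.571. A spring turns it back (0.02 N m at rest, 0.06 N m at the stop), so it stays only while held. The key has up to 0.15 rad of play in it and may need turning by up to 1.75 rad to reach the stop.
- station: Fixed grey control box of the mixer, 124 x 254 x 70 mm, origin under its centre. Key switch 70 mm towards +y; lamp and button 8 mm towards +y and 36 mm towards -y, up to 84 mm high; emergency stop (mushroom, 102 mm high) 90 mm towards -y.
- measure: Loose steel measuring mug, 72 mm across, 85 mm high, origin at the centre of its base; stays where it is.
- pearl_jar: Loose jar, 60 mm across, 85 mm high, origin at the centre of its base; stays where it is.
- scraper: Loose bench scraper lying flat, 110 x 145 x 24 mm; stays where it is.
- spatula: Loose spatula lying on the bench; stays where it is.
- bowl: Loose steel bowl, 150 mm across, 70 mm high, origin at the centre of its base; stays where it is.
- moulds: Loose tartlet mould, 70 mm across, 35 mm high, origin at the centre of its base; stays where it is.
- timer: Loose kitchen timer, 64 mm across, 44 mm high, origin at the centre of its base; stays where it is.

How it is judged:
By the outcome, as a careful person would: the job done as asked, in the order asked, and still so for the second after the job is handed in, while the arm keeps its last pose, push and grip.
It also fails if it takes over 72 s, if anything falls off the work surface, if the arm or the gripper's body presses on something with over 40 N, if the wrist force passes 120 N, or if a joint passes its speed limit or range.

## Robot

A 7-joint arm with a two-finger parallel gripper is mounted at the origin on the work surface. World frame = base frame: x ahead of the robot, y to its left, z up, the work surface at z = 0. Lengths are in mm, angles in degrees, forces in N, time in s.
With the tool pointing down it reaches from about 400 to 875 mm from the base axis. Payload 4.4 kg.
Tool frame: the origin (TCP) lies at the very end of the fingers, on their centre line; the grasp point (between the pads) lies 19 mm behind it; z points along the fingers, y is the line along which they close (so a half turn about z gives the same grasp; the last joint's range is limited). The gripper opens to 85 mm and grips with 20 to 120 N. Pads are 22 mm wide; open, the fingers measure 114 mm over their backs; the gripper's body (76 mm by 85 mm) begins 54 mm behind the grasp point. The pads swing forward as they close: fully open they stand 13 mm farther back than shut.
Start: joints at [-73.957, 36.005, 2.206, 86.941, -1.547, 57.084, -1.146], TCP at [220.294, 611.546, 231.313] pointing down, gripper open.
Joint ranges: [-175.42, 175.42], [-21.48, 121.26], [-71.46, 75.88], [10.55, 141.38], [-63.04, 243.04], [13.31, 113.54], [-168.57, 168.57]. Speed limits (degrees/s): [147.25, 147.25, 180, 180, 180, 180, 180].

## Interface

Orientations are given as [roll, pitch, yaw] about the fixed x, y, z axes, in that order (R = Rz(yaw) Ry(pitch) Rx(roll)).
In Python, from station import * gives the robot as it stands. The module is installed in compiled form; this text tells all that it offers.
- The arm moves only by the tool carry_out, never from a script. Its argument "rows" is a list that holds one entry, the list of rows, each a list of 6 numbers: the shift along the tool's x, y, z normalised to -1 to 1, where 1 is 4 cm, then the turn, a rotation vector about the tool's x, y, z normalised to -1 to 1, where 1 is 0.1 rad. A call has exactly 10 rows; each row shifts and turns the commanded pose from where the row before left it, along the tool's axes as they then stand; what a row does not reach is not made up. A row lasts 1/12 s, in which the tool goes at most 41.7 mm and 7.16 degrees, less where a joint would pass 70% of its speed; a pose out of reach is approached as far as the arm can. A call with a number of a shift or a turn outside -1 to 1 is refused whole. A call with a gripper value outside its range is refused whole. "hand" is the finger opening in mm, from 0 to 85.4, set as the call begins (left out, the last holds). The fingers move at their own pace and stop on an object; "squeeze" is the grip in N (left out, the last holds). Time passes only in rows, so rows that do not move let the fingers close, or fill a call up. It gives the time, the measured TCP pose, the force, the opening and the grip force at its end, in the units of the state.
- sense(): the state, without advancing time (a new reading comes with each control period).
- capture(name): name is "scene" or "top" or "wrist"; returns a dict with "img" (384x512x3 uint8, red, green, blue), "fov_y" (degrees; the focal length in pixels is half the picture's height over the tangent of half this angle, whatever the lens; pixels are square), "cx", "cy" (the principal point, pixels), "view" (4x4, takes a point from world to camera coordinates). Camera axes: x right, y down, z forward; pixel columns grow to the right and rows downward; lengths in mm; the calibration is good to about 2 mm. A picture is of the moment at which its call begins. There is no depth.
- hand_in(): hands the job in; it is judged then, once.
Trained networks look in a picture, given as the dict that the camera call returned (one of the last four; its "shot" number tells which), for a name from the list of things; names that differ only in an ending like _2 or _b are one class to them, and where a whole thing is asked for, a point or a joint stands for the part that bears it (a point fixed in the world has none). Each returns a list of dicts, best first, with "confidence" (0 to 1); they miss things now and then, are a little off and sometimes report something else, mostly with a low value. They report only what shows in the picture. A call takes as long as a camera call.
- find_in(picture, target): "point" ([x, y, z] in mm, in world coordinates, good to about 4 mm: the middle of the surface that is visible of it).
- masks_of(picture, target): "pixels" (384x512 bool, what is visible of it).
The state is a dict: "time": time; "joint_pos": joint angles; "dq": joint speeds; "tau": joint torques, N m; "tool_pos": TCP position; "tcp_rot": TCP orientation; "force": force on the tool from outside, world axes, zero at the start; "ft_torque": the same for the moment, N m; "gripper_width": finger opening in mm; "grasp_force": force on a finger pad.
Only numpy, scipy, OpenCV 4.12 (cv2) and the standard library are available. Lean on these libraries where they do the work, as an engineer would, in place of code of your own. Each camera call takes 0.05 s, during which the arm holds its last target. There are 200 camera calls.

## Working session

There is one attempt and no reset: what is moved stays moved. The work goes in short steps, Python scripts to look and compute and a tool call to move; the robot and the scene stay as the last step left them, time stands still between calls to the robot, and variables do not carry over. Pictures are saved under pics/ and viewed, at most 10 in all, crops included, and the job is handed in when it is done.

Besides the shell and the picture viewer there is one more tool, called after "Call:" as a command line: name --argument value ..., lists and objects as JSON in quotes. carry_out: Moves the arm, as the interface text tells. Scaled input: -1 to 1 covers 4 cm each way for a shift and 0.1 rad each way for a turn. Its arguments: {"type":"object","properties":{"rows":{"type":"array","items":{"type":"array","items":{"type":"array","items":{"type":"number","minimum":-1,"maximum":1}}}},"hand":{"type":"number"},"squeeze":{"type":"number"}},"required":["rows"]}

```bash
mkdir -p pics
python3 - <<'E'
from station import *
import cv2, numpy as np
s=sense(); print({k:np.round(v,2).tolist() for k,v in s.items()})
for n in ("top","scene"):
    p=capture(n); cv2.imwrite(f"pics/{n}1.png",p["img"][:,:,::-1]); print(n,p["fov_y"],p["cx"],p["cy"],np.round(p["view"],3).tolist())
    for t in ["round_key_head","square_key_head","winged_key_head","key_block","keyhole","station","measure","pearl_jar"]:
        for d in find_in(p,t)[:2]: print(t,np.round(d["point"]),round(d["confidence"],2))
E
```

```text
{'time': 0.0, 'joint_pos': [-73.96, 36.06, 2.2, 87.0, -1.55, 57.08, -1.14], 'dq': [0.05, 0.0, 0.15, -0.04, 0.1, -0.02, 0.03], 'tau': [0.0, -56.34, 1.23, -19.35, 0.01, 0.01, 0.0], 'tool_pos': [220.06, 610.95, 230.38], 'tcp_rot': [-179.89, -0.0, 160.19], 'force': [0.01, 0.4, -0.26], 'ft_torque': [-0.03, 0.07, 0.0], 'grasp_force': 0.0, 'gripper_width': 85.55}
top 50.34709682549341 248.52240627189443 196.9235920557587 [[0.01, -1.0, -0.003, -49.881], [-0.981, -0.01, -0.195, 543.385], [0.195, 0.005, -0.981, 1440.6], [0.0, 0.0, 0.0, 1.0]]
square_key_head [ 560. -298.   69.] 0.41
winged_key_head [ 591. -471.   12.] 0.63
winged_key_head [ 525. -171.   71.] 0.4
key_block [ 543. -228.   30.] 0.58
key_block [682. 462.  30.] 0.17
keyhole [551. 233.  70.] 0.6
station [550. 229.  71.] 0.72
station [ 539. -227.   30.] 0.28
measure [465.  -1.   6.] 0.83
measure [ 542. -232.   31.] 0.5
pearl_jar [568. 307.  84.] 0.73
pearl_jar [624.  15.  88.] 0.52
scene 52.60098753830806 258.24089922734936 193.92480007188598 [[0.845, 0.534, -0.017, -441.282], [0.334, -0.553, -0.764, -136.964], [-0.417, 0.64, -0.645, 1530.651], [0.0, 0.0, 0.0, 1.0]]
round_key_head [ 548. -239.   62.] 0.47
square_key_head [ 569. -301.   62.] 0.66
key_block [ 562. -255.   31.] 0.89
keyhole [574. 204.  73.] 0.69
station [575. 199.  72.] 0.85
measure [460. -17.  54.] 0.57
pearl_jar [634.  -5.  60.] 0.88
pearl_jar [577. 205.  70.] 0.71
```

View pics/top1.png

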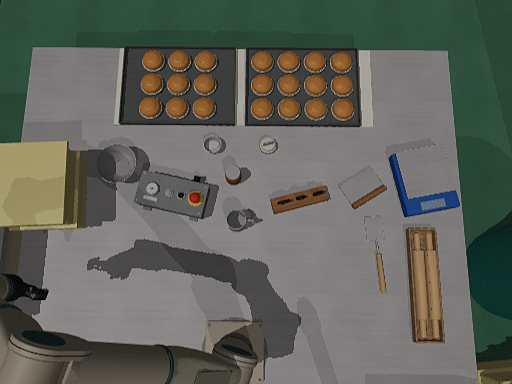

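View pics/scene1.png

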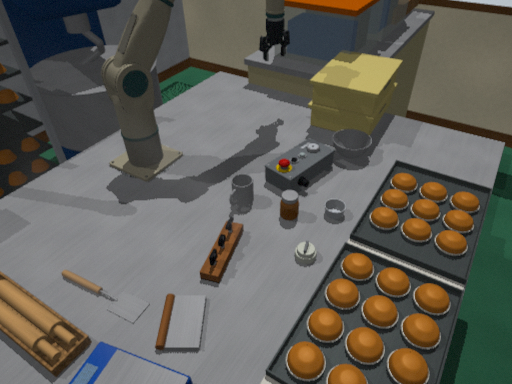

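Top view: the control box is at about (175,193), with its key switch at (152,188). The key block is at (300,199), with keys at about (283,203), (300,199) and (317,194). Next I'll zoom in on the keys and compute positions.

```bash
cat > h.py <<'E'
from station import *
import cv2, numpy as np
from scipy.spatial.transform import Rotation as R
def ray(p,uv,z):
    f=192/np.tan(np.radians(p["fov_y"]/2)); V=np.array(p["view"])
    d=V[:3,:3].T@np.array([(uv[0]-p["cx"])/f,(uv[1]-p["cy"])/f,1]); c=-V[:3,:3].T@V[:3,3]
    return c+d*(z-c[2])/d[2]
def proj(p,X):
    f=192/np.tan(np.radians(p["fov_y"]/2)); V=np.array(p["view"]); q=V[:3,:3]@np.array(X)+V[:3,3]
    return np.array([f*q[0]/q[2]+p["cx"],f*q[1]/q[2]+p["cy"]])
def st():
    s=sense(); print("t",round(s["time"],2),"pos",np.round(s["tool_pos"],1),"rot",np.round(s["tcp_rot"],2),"F",np.round(s["force"],1),"M",np.round(s["ft_torque"],2),"w",round(s["gripper_width"],1),"g",round(s["grasp_force"],1),"q",np.round(s["joint_pos"],0)); return s
def go(pos,rpy,n=10,src=None):
    """normalised row for n equal rows, from measured (or src) pose to pos,rpy"""
    s=sense(); p0,r0=src if src else (s["tool_pos"],s["tcp_rot"])
    A=R.from_euler("xyz",r0,degrees=True); B=R.from_euler("xyz",rpy,degrees=True)
    d=A.inv().apply(np.array(pos)-p0); w=(A.inv()*B).as_rotvec()
    print("total mm",np.round(d,1),"rad",np.round(w,3),"row/",n,np.round(d/40/n,3),np.round(w/.1/n,3))
E
python3 - <<'E'
from h import *
p=capture("top")
for uv,z in [((283,203),56),((300,199),56),((317,194),56),((152,188),84),((195,198),102)]: print(uv,np.round(ray(p,uv,z)))
for t in ("key_block","station"):
    m=masks_of(p,t)[0]; r=cv2.minAreaRect(np.argwhere(m["pixels"])[:,::-1].astype(np.float32)); print(t,r)
a=p["img"][120:230,90:340]; b=capture("scene")["img"][200:290,190:260]
cv2.imwrite("pics/z.png",np.vstack([cv2.resize(a,(660,290),interpolation=3),cv2.resize(np.hstack([b,b*0]),(660,300),interpolation=3)])[:,:,::-1])
go([540,240,230],[180,0,160])
E
```

```text
(283, 203) [ 522. -170.   56.]
(300, 199) [ 537. -232.   56.]
(317, 194) [ 557. -294.   56.]
(152, 188) [567. 303.  84.]
(195, 198) [528. 145. 102.]
key_block ((299.21923828125, 198.8038330078125), (15.874751091003418, 56.65795135498047), 74.74488067626953)
station ((171.9038543701172, 192.4807891845703), (72.95520782470703, 44.51836395263672), 11.309932708740234)
total mm [-426.7 -241.2    1.3] rad [ 0.    -0.     0.003] row/ 10 [-1.067 -0.603  0.003] [ 0.    -0.     0.003]
```

View pics/z.png

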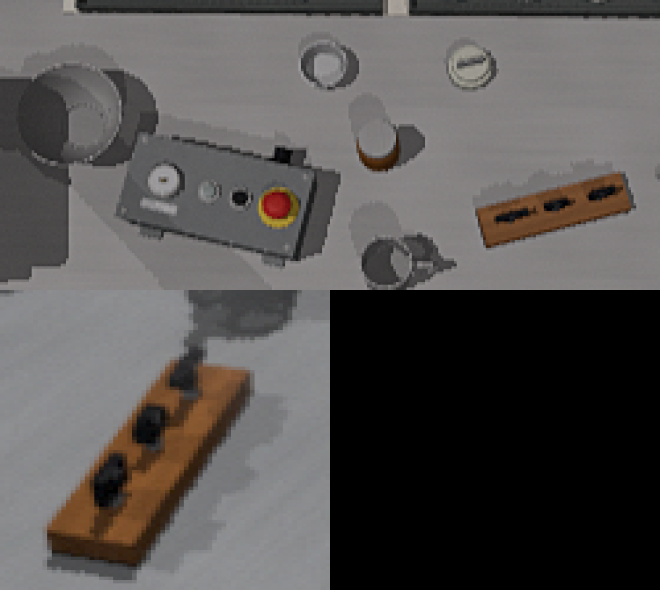

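```bash
cat >> h.py <<'E'
def line(pos,rpy,n=10,src=None,ease=False):
    s=sense(); p0,r0=src if src else (np.array(s["tool_pos"]),s["tcp_rot"])
    A=R.from_euler("xyz",r0,degrees=True); B=R.from_euler("xyz",rpy,degrees=True); w=(A.inv()*B).as_rotvec()/n
    d=(np.array(pos)-p0)/n; out=[]; C=A
    for i in range(n):
        out.append(np.round(np.r_[C.inv().apply(d)/40,w/.1],3).tolist()); C=C*R.from_rotvec(w)
    print(out)
E
python3 -c "
from h import *
line([520,330,250],[180,0,105])"
```

```text
[[-0.943, -0.408, -0.047, 0.0, -0.0, 0.963], [-0.978, -0.316, -0.047, 0.0, -0.0, 0.963], [-1.004, -0.22, -0.047, 0.0, -0.0, 0.963], [-1.021, -0.122, -0.047, 0.0, -0.0, 0.963], [-1.028, -0.024, -0.047, 0.0, -0.0, 0.963], [-1.025, 0.075, -0.047, 0.0, -0.0, 0.963], [-1.013, 0.173, -0.047, 0.0, -0.0, 0.963], [-0.992, 0.27, -0.047, 0.0, -0.0, 0.963], [-0.961, 0.364, -0.047, 0.0, -0.0, 0.963], [-0.922, 0.455, -0.047, 0.0, -0.0, 0.963]]
```

Call:
carry_out --rows '[[[-0.6,-0.8,-0.05,0,0,0.95],[-0.6,-0.8,-0.05,0,0,0.95],[-0.7,-0.7,-0.05,0,0,0.95],[-0.9,-0.4,-0.05,0,0,0.95],[-1,-0.1,-0.05,0,0,0.95],[-1,0.07,-0.05,0,0,0.95],[-1,0.17,-0.05,0,0,0.95],[-1,0.27,-0.05,0,0,0.95],[-0.95,0.36,-0.05,0,0,0.95],[-0.9,0.45,-0.05,0,0,0.95]]]' --hand 60

```text
time: 1.93
tool_pos: [447.2, 292.9, 251.8]
tcp_rot: [180.0, -0.0, 105.5]
force: [0.1, 1.1, -0.7]
gripper_width: 59.9
grasp_force: 0.0
```

Run:
```python
from h import *
st(); p=capture("wrist"); print(np.round(p["view"],3).tolist(), proj(p,[567,303,84]))
V=p["view"]; print("cam",np.round(-V[:3,:3].T@V[:3,3]))
for d in find_in(p,"keyhole"): print(d)
cv2.imwrite("pics/w1.png",p["img"][:,:,::-1])
```

```text
t 1.93 pos [447.2 292.9 251.8] rot [ 1.7996e+02 -3.0000e-02  1.0549e+02] F [ 0.1  1.1 -0.7] M [ 0.08 -0.05 -0.03] w 59.9 g 0.0 q [-49.  26.  19. 104. -10.  51. -10.]
[[0.964, 0.267, 0.001, -509.297], [0.258, -0.93, 0.262, 118.328], [0.071, -0.252, -0.965, 439.472], [0.0, 0.0, 0.0, 1.0]] [363.69101226 197.74411441]
cam [429. 357. 394.]
{'point': [534.1, 273.0, 66.9], 'confidence': 0.83}
```

View pics/w1.png

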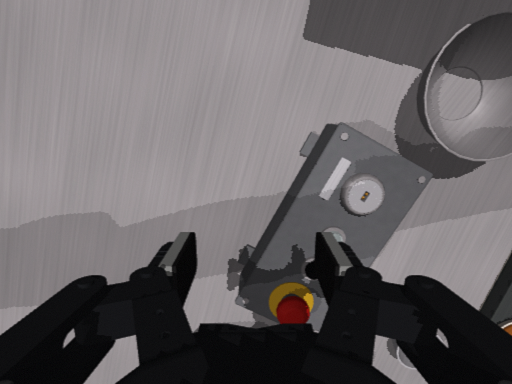

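The wrist view shows the key switch at about (363,195). Its slot, at (365,196), runs along the box's long axis. I'll measure it from this picture and then go on to the block.

Run:
```python
from h import *
p=capture("wrist"); g=cv2.cvtColor(p["img"],7)[172:220,338:390]
print(g[10:38:2,12:42:2])
m=(cv2.cvtColor(p["img"],7)<90).astype(np.uint8)
m2=np.zeros_like(m); m2[184:208,354:378]=m[184:208,354:378]
n,l,s,c=cv2.connectedComponentsWithStats(m2); print(s,c)
hsv=cv2.cvtColor(p["img"],cv2.COLOR_RGB2HSV)[182:210,352:378,1]
ys,xs=np.nonzero(hsv>60); print(len(xs)); pts=np.c_[xs+352,ys+182].astype(float)
c=pts.mean(0); u,sv,vt=np.linalg.svd(pts-c); d=vt[0]; print(c,d,sv)
a=ray(p,c,84); b=ray(p,c+d*8,84); print("keyhole",a.round(1),"dir",np.degrees(np.arctan2(*(b-a)[1::-1])))
b=ray(p,(345,136),70);e=ray(p,(422,180),70); f=ray(p,(241,300),70);print("bolts",b,e,f,"y dir",np.degrees(np.arctan2(*(b-f)[1::-1])))
go([500,-190,250],[180,0,105.5],10)
```

```text
[[163 164 161 163 164 162 163 163 163 162 161 162 163 164 144]
 [165 163 162 162 161 163  88 106 160 162 161 162 163 163 148]
 [164 163 163 162 164 141  98  97 114 163 162 163 163 163 156]
 [162 163 164 162 156  71  61  89 161 161 163 163 162 164 153]
 [163 162 162 164 108 135  81 134 162 162 162 162 163 162 155]
 [163 163 163 156  74  73  95 164 163 162 161 162 163 160 133]
 [162 162 172 163 161 121 158 163 163 162 162 162 161 160 129]
 [161 162 163 163 163 163 163 162 163 163 162 162 159 148 107]
 [161 163 162 161 163 161 162 163 163 167 164 161 155 117  91]
 [163 162 162 162 161 161 162 162 162 162 163 154 126  83  91]
 [146 168 163 163 162 161 162 161 162 161 148 121  81  92  91]
 [104 128 144 162 163 162 162 160 150 120  94  91  92  94  92]
 [ 48  79 104 113 121 114 112 102  96  91  92  92  91  92  93]
 [ 80  46  43  41  50  50  60  88  92  92  90  92  92  93  92]]
[[     0      0    512    384 196559]
 [   362    184      4      3      7]
 [   358    187      7      7     21]
 [   373    199      5      5      8]
 [   369    205      1      1      1]
 [   371    204      1      2      2]
 [   354    207      5      1      5]
 [   361    207      5      1      5]] [[255.47297249 191.49903591]
 [363.42857143 184.85714286]
 [360.9047619  189.85714286]
 [375.375      201.        ]
 [369.         205.        ]
 [371.         204.5       ]
 [356.         207.        ]
 [363.         207.        ]]
26
[361.11538462 188.38461538] [-0.6054437   0.79588814] [13.87982252  4.70725175]
keyhole [566.8 305.4  84. ] dir -107.7590086596658
bolts [535.49991352 353.77130533  70.        ] [635.76475388 330.11418329  70.        ] [477.20280352 127.42883471  70.        ] y dir 75.55672946042223
total mm [-477.6  -78.     2.3] rad [ 0.002  0.001 -0.003] row/ 10 [-1.194 -0.195  0.006] [ 0.002  0.001 -0.003]
```

Call:
carry_out --rows '[[[-0.7,0,0,0,0,0],[-0.9,0,0,0,0,0],[-0.95,0,0,0,0,0],[-1,0,0,0,0,0],[-1,0,0,0,0,0],[-1,0,0,0,0,0],[-1,-0.1,0,0,0,0],[-1,-0.1,0,0,0,0],[-1,-0.1,0,0,0,0],[-1,-0.1,0,0,0,0]]]'

```text
time: 2.92
tool_pos: [534.3, -77.5, 251.3]
tcp_rot: [180.0, -0.1, 106.0]
force: [0.8, 0.3, -0.2]
gripper_width: 59.7
grasp_force: 0.0
```

Call:
carry_out --rows '[[[-0.9,-0.2,0,0,0,0],[-0.9,-0.2,0.2,0,0,0],[-0.8,-0.2,0.2,0,0,0],[-0.5,-0.1,0.2,0,0,0],[-0.3,0,0.2,0,0,0],[-0.2,0,0.2,0,0,0],[0,0,0.2,0,0,0],[0,0,0.1,0,0,0],[0,0,0,0,0,0],[0,0,0,0,0,0]]]'

```text
time: 3.75
tool_pos: [546.7, -221.7, 199.1]
tcp_rot: [-180.0, -0.1, 105.9]
force: [-0.6, 0.3, 0.2]
gripper_width: 60.1
grasp_force: 0.0
```

Run:
```python
from h import *
st(); p=capture("wrist")
for t in ("round_key_head","square_key_head","winged_key_head","key_block"):
    for d in find_in(p,t)[:3]: print(t,np.round(d["point"],1),round(d["confidence"],2),proj(p,d["point"]).round())
    for d in masks_of(p,t)[:1]:
        r=cv2.minAreaRect(np.argwhere(d["pixels"])[:,::-1].astype(np.float32)); print("  mask",d["confidence"],r)
cv2.imwrite("pics/w2.png",p["img"][:,:,::-1])
```

```text
t 3.75 pos [ 546.7 -221.7  199.1] rot [-1.7999e+02 -8.0000e-02  1.0591e+02] F [-0.6  0.3  0.2] M [-0.04 -0.02 -0.02] w 60.1 g 0.0 q [  7.  34.  19.  99. -14.  49.  49.]
round_key_head [ 544.8 -228.3   71.4] 0.58 [252. 193.]
  mask 0.65 ((250.0, 193.5), (35.0, 12.0), 90.0)
square_key_head [ 557.7 -292.5   72.7] 0.72 [247. 257.]
  mask 0.91 ((249.49911499023438, 253.52078247070312), (10.532526016235352, 41.2142333984375), 2.385944128036499)
winged_key_head [ 528.3 -169.    74.2] 0.9 [252. 126.]
  mask 0.66 ((250.5, 127.0), (50.0, 11.0), 90.0)
key_block [ 540.2 -217.7   28.7] 0.7 [251. 172.]
  mask 0.86 ((251.0, 179.0), (188.0, 56.0), 90.0)
```

View pics/w2.png

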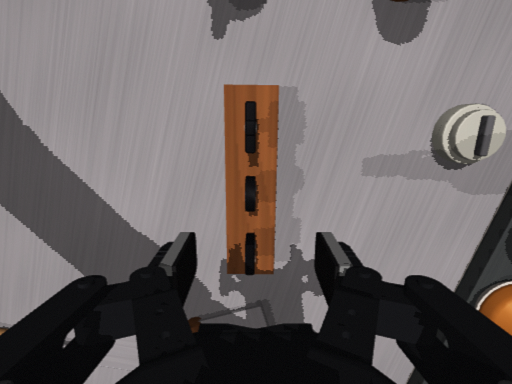

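The round key is in the middle at (250,193). The winged key is at (250,127) and the square one at (250,254). All three stand in line with the tool.

Run:
```python
from h import *
p=capture("wrist"); s=sense()
X=ray(p,(250.5,193.7),56); print("head",X, [ray(p,(250.5,v),56).round(1) for v in (127,253.5)])
# axis direction
a=ray(p,(250.5,127),56);b=ray(p,(249.5,253.5),56);print("ydir",np.degrees(np.arctan2(*(a-b)[1::-1])))
go([X[0],X[1],130],[180,0,105.9],8)
```

```text
head [ 544.86323929 -235.78843543   56.        ] [array([ 527.4, -173. ,   56. ]), array([ 562.4, -299. ,   56. ])]
ydir 105.06021539616866
total mm [-11.1  -4.8  69.4] rad [ 0.     0.    -0.003] row/ 8 [-0.035 -0.015  0.217] [ 0.     0.    -0.003]
```

Call:
carry_out --rows '[[[-0.05,-0.02,0.3,0,0,0],[-0.05,-0.02,0.4,0,0,0],[-0.05,-0.02,0.4,0,0,0],[-0.05,-0.02,0.4,0,0,0],[-0.03,-0.02,0.4,0,0,0],[-0.03,-0.02,0.3,0,0,0],[0,0,0.2,0,0,0],[0,0,0.1,0,0,0],[0,0,0,0,0,0],[0,0,0,0,0,0]]]' --hand 40 --squeeze 60

```text
time: 5.08
tool_pos: [545.0, -235.2, 99.6]
tcp_rot: [180.0, 0.0, 105.8]
force: [0.1, -0.4, 0.0]
gripper_width: 40.2
grasp_force: 0.0
```

Run:
```python
from h import *
s=st(); p=capture("wrist")
for t in ("round_key_head",):
    for d in masks_of(p,t)[:2]:
        r=cv2.minAreaRect(np.argwhere(d["pixels"])[:,::-1].astype(np.float32)); print("  mask",d["confidence"],r, ray(p,r[0],56))
T=s["tool_pos"]; print("pix under tcp",proj(p,T), proj(p,[T[0],T[1],56]))
for z in (95,): print(proj(p,[T[0],T[1],37]))
cv2.imwrite("pics/w3.png",p["img"][:,:,::-1])
```

```text
t 5.08 pos [ 545.  -235.2   99.6] rot [1.7997e+02 2.0000e-02 1.0576e+02] F [ 0.1 -0.4  0. ] M [-0.05  0.02  0.01] w 40.2 g 0.0 q [ 11.  42.  16. 103. -17.  37.  52.]
  mask 0.83 ((255.5, 214.0), (54.0, 17.0), 90.0) [ 544.37481076 -233.04193062   56.        ]
pix under tcp [255.73432914 245.58922182] [255.54033253 217.14502144]
[255.47963627 208.24560433]
```

View pics/w3.png

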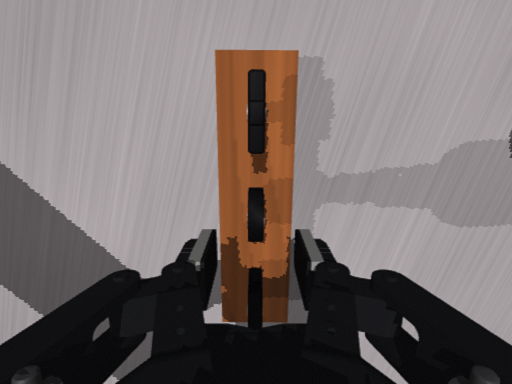

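The round key head is at (256,214), midway between the fingers at 99.6 mm height. I'll descend and grip it.

Call:
carry_out --rows '[[[0.02,0,0.2,0,0,0],[0.02,0,0.3,0,0,0],[0,0,0.3,0,0,0],[0,0,0.25,0,0,0],[0,0,0.2,0,0,0],[0,0,0.15,0,0,0],[0,0,0.1,0,0,0],[0,0,0.03,0,0,0],[0,0,0,0,0,0],[0,0,0,0,0,0]]]'

```text
time: 6.02
tool_pos: [544.4, -233.8, 38.4]
tcp_rot: [180.0, 0.0, 105.7]
force: [-0.1, 0.2, -0.5]
gripper_width: 40.1
grasp_force: 0.0
```

Call:
carry_out --rows '[[[0,0,0,0,0,0],[0,0,0,0,0,0],[0,0,0,0,0,0],[0,0,0,0,0,0],[0,0,0,0,0,0],[0,0,0,0,0,0],[0,0,0,0,0,0],[0,0,0,0,0,0],[0,0,0,0,0,0],[0,0,0,0,0,0]]]' --hand 0 --squeeze 80

```text
time: 6.85
tool_pos: [544.5, -233.7, 38.6]
tcp_rot: [180.0, 0.0, 105.8]
force: [-0.7, 0.7, 5.7]
gripper_width: 9.0
grasp_force: 78.1
```

```bash
python3 -c "
from h import *
st()"
```

```text
t 6.85 pos [ 544.5 -233.7   38.6] rot [1.7996e+02 2.0000e-02 1.0575e+02] F [-0.7  0.7  5.7] M [ 0.11  0.12 -0.  ] w 9.0 g 78.1 q [ 12.  47.  13. 105. -19.  30.  54.]
```

Call:
carry_out --rows '[[[0,0,-0.1,0,0,0],[0,0,-0.2,0,0,0],[0,0,-0.3,0,0,0],[0,0,-0.5,0,0,0],[0,0,-0.7,0,0,0],[0,0,-0.7,0,0,0],[0,0,-0.7,0,0,0],[0,0,-0.5,0,0,0],[0,0,-0.3,0,0,0],[0,0,0,0,0,0]]]'

```text
time: 7.68
tool_pos: [545.7, -234.6, 202.1]
tcp_rot: [179.7, 0.2, 105.7]
force: [0.7, -0.5, -0.4]
gripper_width: 8.8
grasp_force: 78.2
```

```bash
python3 -c "
from h import *
s=st(); line([567,305,170],[180,0,75.6],18)
p=capture('wrist'); cv2.imwrite('pics/w4.png',p['img'][:,:,::-1])"
```

```text
t 7.68 pos [ 545.7 -234.6  202.1] rot [179.71   0.22 105.74] F [ 0.7 -0.5 -0.4] M [-0.08 -0.06 -0.02] w 8.8 g 78.2 q [  8.  34.  19.  99. -14.  49.  50.]
[[0.713, 0.232, 0.043, 0.003, 0.001, 0.292], [0.72, 0.211, 0.043, 0.003, 0.001, 0.292], [0.726, 0.189, 0.043, 0.003, 0.001, 0.292], [0.731, 0.168, 0.043, 0.003, 0.001, 0.292], [0.736, 0.147, 0.043, 0.003, 0.001, 0.292], [0.74, 0.125, 0.043, 0.003, 0.001, 0.292], [0.743, 0.104, 0.043, 0.003, 0.001, 0.292], [0.746, 0.082, 0.043, 0.003, 0.001, 0.292], [0.748, 0.06, 0.043, 0.003, 0.001, 0.292], [0.749, 0.038, 0.043, 0.003, 0.001, 0.292], [0.75, 0.016, 0.044, 0.003, 0.001, 0.292], [0.75, -0.006, 0.044, 0.003, 0.001, 0.292], [0.75, -0.028, 0.044, 0.003, 0.001, 0.292], [0.748, -0.049, 0.044, 0.003, 0.001, 0.292], [0.747, -0.071, 0.044, 0.003, 0.001, 0.292], [0.744, -0.093, 0.044, 0.003, 0.001, 0.292], [0.741, -0.115, 0.044, 0.003, 0.001, 0.292], [0.738, -0.136, 0.044, 0.003, 0.001, 0.292]]
```

View pics/w4.png

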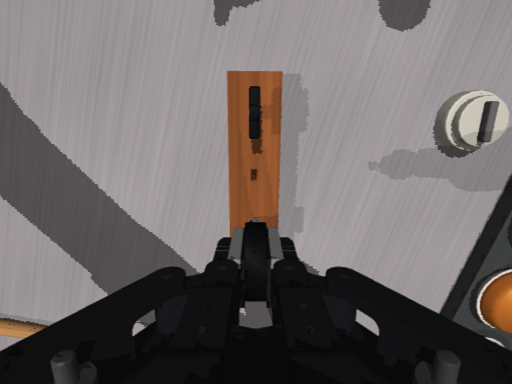

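The key is held between the pads at (257,255). The block's empty keyway is at (254,174), and the winged key is untouched. Moving to above the switch.

Call:
carry_out --rows '[[[0.5,0.15,0,0,0,0.29],[0.7,0.2,0,0,0,0.29],[0.72,0.2,0,0,0,0.29],[0.73,0.17,0,0,0,0.29],[0.74,0.15,0,0,0,0.29],[0.74,0.12,0,0,0,0.29],[0.74,0.1,0,0,0,0.29],[0.75,0.08,0,0,0,0.29],[0.75,0.06,0,0,0,0.29],[0.75,0.04,0,0,0,0.29]]]'

```text
time: 8.57
tool_pos: [553.5, 57.9, 197.0]
tcp_rot: [-179.8, 0.0, 89.1]
force: [0.2, -0.3, 0.1]
gripper_width: 9.0
grasp_force: 78.2
```

Call:
carry_out --rows '[[[0.75,0,0,0,0,0.29],[0.75,0,0,0,0,0.29],[0.75,0,0,0,0,0.29],[0.75,0,0,0,0,0.29],[0.7,0,0,0,0,0.29],[0.6,0,0,0,0,0.29],[0.4,0,0,0,0,0.29],[0.2,0,0,0,0,0.29],[0,0,0,0,0,0],[0,0,0,0,0,0]]]'

```text
time: 9.4
tool_pos: [573.1, 250.8, 196.8]
tcp_rot: [-179.9, 0.1, 75.9]
force: [0.1, 0.4, -1.3]
gripper_width: 9.0
grasp_force: 78.2
```

Run:
```python
from h import *
s=st(); p=capture("wrist"); print(proj(p,[567,305,84]), proj(p,s["tool_pos"]))
for d in masks_of(p,"keyhole")[:2]: print(d["confidence"],np.argwhere(d["pixels"]).mean(0))
go([567,305,170],[180,0,75.6],10)
cv2.imwrite("pics/w5.png",p["img"][:,:,::-1])
```

```text
t 9.4 pos [573.1 250.8 196.8] rot [-1.7991e+02  1.2000e-01  7.5930e+01] F [ 0.1  0.4 -1.3] M [-0.11 -0.03 -0.03] w 9.0 g 78.2 q [-44.  39.  30.  94. -23.  53. -20.]
[233.23078966 131.78749463] [256.03734124 245.27694601]
0.8 [156.03860215 236.85518299]
total mm [ 52.2 -20.   27.5] rad [-0.001  0.002  0.003] row/ 10 [ 0.131 -0.05   0.069] [-0.001  0.002  0.003]
```

View pics/w5.png

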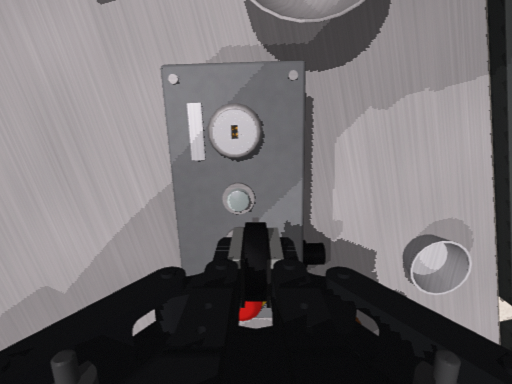

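Run:
```python
from h import *
p=capture("wrist"); s=sense()
def T(pos,rpy):
    M=np.eye(4); M[:3,:3]=R.from_euler("xyz",rpy,degrees=True).as_matrix(); M[:3,3]=pos; return M
def slot(img,box,hsvfun):
    x0,y0,x1,y1=box; sub=img[y0:y1,x0:x1]; m=hsvfun(sub); ys,xs=np.nonzero(m); P=np.c_[xs+x0,ys+y0].astype(float)
    c=(P.min(0)+P.max(0))/2; v=np.linalg.svd(P-P.mean(0))[2][0]; print("slot n",len(P),"mean",P.mean(0),"box",P.min(0),P.max(0),"dir",v); return P.mean(0),c,v
w4=cv2.imread("pics/w4.png")[:,:,::-1]; g=cv2.cvtColor(w4,7); print(g[166:184,246:264])
m4,c4,_=slot(w4,(247,168,261,182),lambda a:cv2.cvtColor(np.ascontiguousarray(a),7)<55)
T4=T([545.7,-234.6,202.1],[179.71,.22,105.74]); T5=T(s["tool_pos"],s["tcp_rot"])
q=dict(p); q["view"]=np.array(p["view"])@T5@np.linalg.inv(T4)
h=ray(q,c4,30); print("block hole",h,"TCP at grip 544.5 -233.7")
Rg=R.from_euler("xyz",[179.96,.02,105.75],degrees=True); off=Rg.inv().apply(h-np.array([544.5,-233.7,30])); print("key in tool",off)
m5,c5,v5=slot(p["img"],(222,118,248,146),lambda a:cv2.cvtColor(np.ascontiguousarray(a),7)<125)
k=ray(p,c5,84); k2=ray(p,c5+v5*6,84); print("keyhole",k,"dir",np.degrees(np.arctan2(*(k2-k)[1::-1])))
g=cv2.cvtColor(p["img"],7); print(g[120:146:1,226:246])
# bolts direction
for d in masks_of(p,"station")[:1]:
    print(cv2.minAreaRect(np.argwhere(d["pixels"])[:,::-1].astype(np.float32)))
```

```text
[[ 96  96  98  98  95  95  93  93  92  92  93  92  94  96  96  97  97  97]
 [ 97  97  98  99  97  94  94  94  94  93  92  92  93  95  98  97  97  96]
 [ 97  96  99  98  94  87  85  88  87  86  86  89  94  96  98  97  98  96]
 [ 97  98  99  97  81  58  52  55  55  53  58  81  92  96  98  98  98  97]
 [ 96  97  99  97  80  50  37  35  33  33  46  74  90  96  98  98  98  98]
 [ 97  97  98  97  81  50  36  36  33  32  46  75  91  96  97  98  98  98]
 [ 97  97  99  98  82  52  36  33  33  33  46  75  91  96  99  97  98  97]
 [ 97  98  98  98  83  52  35  36  33  34  50  81  92  96  98  98 100  97]
 [ 94  97 100  99  82  50  34  38  35  33  52  83  94  97  98  98  98  98]
 [ 93  96  99  99  82  50  43  58  50  33  50  85  92  96  98  99  99  97]
 [ 95  96 100  99  83  52  43  46  47  44  59  84  91  97 100  98  99  97]
 [ 94  97  98  98  82  50  35  45  47  48  62  87  92  96  99 100  99  97]
 [ 93  97  99  99  83  50  37  47  48  51  63  88  93  96  98 100  99  98]
 [ 93  97  99  99  85  56  50  52  51  53  66  88  93  98 100  99 100  99]
 [ 93  96  99  97  88  69  69  73  78  82  84  93 
[... 2268 characters left out ...]
2]
 [192 192 192 192 193 194 193 192 193 191 191 191 192 190 191 191 191 190
  191 190]
 [191 190 191 190 191 191 192 192 192 191 192 191 189 190 189 190 190 190
  190 190]
 [190 191 190 191 191 191 191 191 190 190 191 191 190 190 191 190 190 190
  190 190]
 [190 190 190 190 192 191 192 191 191 189 189 191 190 189 190 191 189 190
  188 189]
 [190 190 190 191 190 191 192 190 191 192 190 189 190 189 189 188 189 190
  188 189]
 [189 190 189 190 190 194 199 191 191 189 190 190 189 190 189 190 190 188
  188 188]
 [191 189 189 190 188 190 191 193 197 189 189 189 189 189 190 193 197 190
  188 188]]
((244.55490112304688, 186.49391174316406), (262.8270263671875, 144.33399963378906), 83.6598129272461)
```

Call:
carry_out --rows '[[[0.15,-0.05,0,0,0,-0.05],[0.25,-0.09,0.1,0,0,-0.05],[0.25,-0.09,0.2,0,0,0],[0.25,-0.09,0.3,0,0,0],[0.2,-0.07,0.3,0,0,0],[0.1,-0.04,0.3,0,0,0],[0.05,-0.01,0.3,0,0,0],[0,0,0.2,0,0,0],[0,0,0.05,0,0,0],[0,0,0,0,0,0]]]'

```text
time: 10.43
tool_pos: [568.6, 302.8, 127.1]
tcp_rot: [-179.9, 0.1, 76.4]
force: [0.0, 0.4, -0.4]
gripper_width: 8.9
grasp_force: 78.2
```

Run:
```python
from h import *
s=st(); go([568.1,303.5,116],[180,0,76.3],10)
p=capture("wrist"); cv2.imwrite("pics/w6.png",p["img"][:,:,::-1])
a=p["img"][150:300,160:350]; cv2.imwrite("pics/w6c.png",cv2.resize(a,(760,600),interpolation=2)[:,:,::-1])
print(proj(p,[567.8,304.8,84]))
```

```text
t 10.43 pos [568.6 302.8 127.1] rot [-1.7995e+02  1.0000e-01  7.6350e+01] F [ 0.   0.4 -0.4] M [-0.    0.01  0.02] w 8.9 g 78.2 q [-46.  45.  27.  94. -26.  48. -22.]
total mm [ 0.6 -0.6 11.1] rad [-0.001  0.002  0.001] row/ 10 [ 0.002 -0.002  0.028] [-0.001  0.002  0.001]
[254.03452004 214.59836182]
```

View pics/w6c.png

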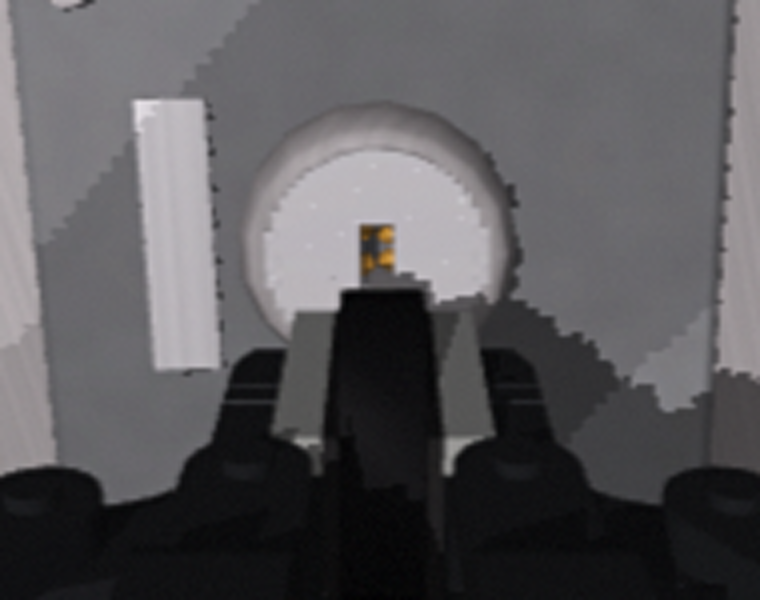

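The slot is at pixel (254,~214), in line with the key. I'll make a 0.6 mm correction and lower until the tip enters.

Call:
carry_out --rows '[[[0.01,-0.01,0.03,0,0,0],[0.005,-0.005,0.05,0,0,0],[0,0,0.05,0,0,0],[0,0,0.05,0,0,0],[0,0,0.05,0,0,0],[0,0,0.03,0,0,0],[0,0,0.02,0,0,0],[0,0,0.02,0,0,0],[0,0,0.02,0,0,0],[0,0,0,0,0,0]]]'

```text
time: 11.32
tool_pos: [568.3, 304.6, 115.1]
tcp_rot: [-180.0, 0.0, 76.4]
force: [-0.1, 0.1, -0.8]
gripper_width: 8.9
grasp_force: 78.2
```

```bash
python3 -c "
from h import *
st()"
```

```text
t 11.32 pos [568.3 304.6 115.1] rot [-1.7999e+02  1.0000e-02  7.6420e+01] F [-0.1  0.1 -0.8] M [-0.    0.03 -0.03] w 8.9 g 78.2 q [-46.  46.  26.  94. -26.  46. -22.]
```

Call:
carry_out --rows '[[[-0.01,0,0,0,0,0],[-0.01,0,0,0,0,0],[0,0,0.01,0,0,0],[0,0,0.01,0,0,0],[0,0,0.01,0,0,0],[0,0,0.01,0,0,0],[0,0,0.01,0,0,0],[0,0,0.01,0,0,0],[0,0,0,0,0,0],[0,0,0,0,0,0]]]'

```text
time: 12.15
tool_pos: [568.1, 303.9, 112.9]
tcp_rot: [-180.0, 0.0, 76.4]
force: [-0.3, -0.8, -0.3]
gripper_width: 9.1
grasp_force: 78.2
```

```bash
python3 -c "
from h import *
st()"
```

```text
t 12.15 pos [568.1 303.9 112.9] rot [-179.99    0.     76.42] F [-0.3 -0.8 -0.3] M [ 0.05 -0.03  0.03] w 9.1 g 78.2 q [-46.  46.  26.  94. -26.  46. -21.]
```

Call:
carry_out --rows '[[[0,0,0.01,0,0,0],[0,0,0.01,0,0,0],[0,0,0.01,0,0,0],[0,0,0.01,0,0,0],[0,0,0.01,0,0,0],[0,0,0,0,0,0],[0,0,0,0,0,0],[0,0,0,0,0,0],[0,0,0,0,0,0],[0,0,0,0,0,0]]]'

```text
time: 12.98
tool_pos: [568.1, 303.9, 110.9]
tcp_rot: [-180.0, 0.0, 76.4]
force: [0.4, -0.2, -1.3]
gripper_width: 8.7
grasp_force: 78.2
```

```bash
python3 -c "
from h import *
st()"
```

```text
t 12.98 pos [568.1 303.9 110.9] rot [-179.99    0.     76.42] F [ 0.4 -0.2 -1.3] M [-0. -0. -0.] w 8.7 g 78.2 q [-46.  46.  26.  94. -26.  46. -21.]
```

Call:
carry_out --rows '[[[0,0,0.01,0,0,0],[0,0,0.01,0,0,0],[0,0,0.01,0,0,0],[0,0,0,0,0,0],[0,0,0,0,0,0],[0,0,0,0,0,0],[0,0,0,0,0,0],[0,0,0,0,0,0],[0,0,0,0,0,0],[0,0,0,0,0,0]]]'

```text
time: 13.82
tool_pos: [568.3, 303.9, 110.0]
tcp_rot: [180.0, -0.0, 76.4]
force: [-0.8, -0.7, 5.3]
gripper_width: 8.9
grasp_force: 79.1
```

```bash
python3 -c "
from h import *
st()"
```

```text
t 13.82 pos [568.3 303.9 110. ] rot [ 1.7998e+02 -2.0000e-02  7.6420e+01] F [-0.8 -0.7  5.3] M [-0.05  0.27  0.05] w 8.9 g 79.1 q [-46.  46.  26.  94. -27.  46. -21.]
```

Call:
carry_out --rows '[[[0,0,0.005,0,0,0.7],[0,0,0,0,0,0.7],[0,0,0,0,0,-0.9],[0,0,0,0,0,-0.9],[0,0,0,0,0,-1],[0,0,0,0,0,0.9],[0,0,0,0,0,0.9],[0,0,0,0,0,1],[0,0,0,0,0,-0.7],[0,0,0,0,0,-0.7]]]'

```text
time: 14.65
tool_pos: [568.0, 304.0, 109.6]
tcp_rot: [180.0, 0.0, 76.6]
force: [-1.5, -0.2, 5.9]
gripper_width: 8.7
grasp_force: 79.3
```

```bash
python3 -c "
from h import *
st()"
```

```text
t 14.65 pos [568.  304.  109.6] rot [1.7999e+02 2.0000e-02 7.6610e+01] F [-1.5 -0.2  5.9] M [-0.11  0.36  0.03] w 8.7 g 79.3 q [-46.  46.  26.  94. -27.  46. -21.]
```

Call:
carry_out --rows '[[[0,0,0.005,0,0,0.7],[0,0,0,0,0,0.7],[0,0,0,0,0,-0.9],[0,0,0.004,0,0,-0.9],[0,0,0,0,0,-1],[0,0,0,0,0,0.9],[0,0,0.004,0,0,0.9],[0,0,0,0,0,1],[0,0,0,0,0,-0.7],[0,0,0,0,0,-0.7]]]'

```text
time: 15.48
tool_pos: [568.1, 304.0, 109.4]
tcp_rot: [180.0, 0.0, 76.6]
force: [-2.4, -0.9, 6.7]
gripper_width: 9.0
grasp_force: 79.6
```

Call:
carry_out --rows '[[[0,0,0.004,0,0,0.7],[0,0,0,0,0,0.7],[0,0,0,0,0,-0.9],[0,0,0.004,0,0,-0.9],[0,0,0,0,0,-1],[0,0,0,0,0,0.9],[0,0,0.004,0,0,0.9],[0,0,0,0,0,1],[0,0,0,0,0,-0.7],[0,0,0,0,0,-0.7]]]'

```text
time: 16.32
tool_pos: [568.4, 303.9, 109.4]
tcp_rot: [179.9, -0.0, 76.6]
force: [-2.4, -0.9, 8.9]
gripper_width: 8.8
grasp_force: 79.9
```

Call:
carry_out --rows '[[[0,0,0.005,0,0,0.8],[0,0,0,0,0,0.8],[0,0,0,0,0,0],[0,0,0,0,0,-0.8],[0,0,0,0,0,-0.8],[0,0,0,0,0,-0.8],[0,0,0.004,0,0,-0.8],[0,0,0,0,0,0],[0,0,0,0,0,0.8],[0,0,0,0,0,0.8]]]'

```text
time: 17.15
tool_pos: [568.3, 304.2, 108.8]
tcp_rot: [-180.0, -0.1, 76.2]
force: [-1.1, 0.2, 7.3]
gripper_width: 9.0
grasp_force: 79.5
```

Call:
carry_out --rows '[[[0,0,0.003,0,0,0.8],[0,0,0,0,0,0.8],[0,0,0,0,0,0],[0,0,0,0,0,-0.8],[0,0,0,0,0,-0.8],[0,0,0,0,0,-0.8],[0,0,0.003,0,0,-0.8],[0,0,0,0,0,0],[0,0,0,0,0,0],[0,0,0,0,0,0]]]'

```text
time: 17.98
tool_pos: [568.3, 304.3, 108.3]
tcp_rot: [180.0, -0.1, 85.6]
force: [-0.6, 0.8, 6.5]
gripper_width: 8.6
grasp_force: 79.1
```

```bash
python3 -c "
from h import *
st()"
```

```text
t 17.98 pos [568.3 304.3 108.3] rot [ 1.7999e+02 -6.0000e-02  8.5600e+01] F [-0.6  0.8  6.5] M [ 0.02  0.29 -0.01] w 8.6 g 79.1 q [-44.  46.  24.  94. -24.  45. -14.]
```

Call:
carry_out --rows '[[[0,0,0.005,0,0,0.8],[0,0,0,0,0,0.8],[0,0,0.004,0,0,0.8],[0,0,0,0,0,0.8],[0,0,0,0,0,0],[0,0,0.005,0,0,-0.8],[0,0,0,0,0,-0.8],[0,0,0.004,0,0,-0.8],[0,0,0,0,0,-0.8],[0,0,0,0,0,0]]]'

```text
time: 18.82
tool_pos: [568.3, 303.9, 107.7]
tcp_rot: [180.0, -0.0, 85.8]
force: [-0.7, -0.6, 6.1]
gripper_width: 9.1
grasp_force: 79.2
```

Call:
carry_out --rows '[[[0,0,0.004,0,0,0.8],[0,0,0,0,0,0.8],[0,0,0.004,0,0,0.8],[0,0,0,0,0,0.8],[0,0,0,0,0,0],[0,0,0.004,0,0,-0.8],[0,0,0,0,0,-0.8],[0,0,0.004,0,0,-0.8],[0,0,0,0,0,-0.8],[0,0,0,0,0,0]]]'

```text
time: 19.65
tool_pos: [568.1, 303.9, 107.2]
tcp_rot: [-180.0, -0.0, 85.8]
force: [-2.4, -0.4, 6.8]
gripper_width: 9.1
grasp_force: 79.4
```

Call:
carry_out --rows '[[[0,0,0.006,0,0,0.8],[0,0,0,0,0,0.8],[0,0,0.006,0,0,0.8],[0,0,0,0,0,0.8],[0,0,0,0,0,0],[0,0,0.006,0,0,-0.8],[0,0,0,0,0,-0.8],[0,0,0.004,0,0,-0.8],[0,0,0,0,0,-0.8],[0,0,0,0,0,0]]]'

```text
time: 20.48
tool_pos: [568.2, 304.0, 106.3]
tcp_rot: [180.0, -0.1, 85.8]
force: [-0.9, -1.1, 7.4]
gripper_width: 8.9
grasp_force: 79.4
```

Call:
carry_out --rows '[[[0,0,0.006,0,0,0.8],[0,0,0,0,0,0.8],[0,0,0.006,0,0,0.8],[0,0,0,0,0,0.8],[0,0,0,0,0,0],[0,0,0.006,0,0,-0.8],[0,0,0,0,0,-0.8],[0,0,0.004,0,0,-0.8],[0,0,0,0,0,-0.8],[0,0,0,0,0,0]]]'

```text
time: 21.32
tool_pos: [568.2, 303.9, 105.4]
tcp_rot: [-180.0, -0.0, 85.8]
force: [-1.5, -0.2, 7.5]
gripper_width: 9.0
grasp_force: 79.4
```

Call:
carry_out --rows '[[[0,0,0.006,0,0,0.8],[0,0,0,0,0,0.8],[0,0,0.006,0,0,0.8],[0,0,0,0,0,0.8],[0,0,0,0,0,0],[0,0,0.006,0,0,-0.8],[0,0,0,0,0,-0.8],[0,0,0.006,0,0,-0.8],[0,0,0,0,0,-0.8],[0,0,0,0,0,0]]]'

```text
time: 22.15
tool_pos: [568.2, 304.3, 103.6]
tcp_rot: [-180.0, -0.1, 85.7]
force: [0.3, 1.1, 1.3]
gripper_width: 8.9
grasp_force: 78.5
```

Call:
carry_out --rows '[[[0,0,0.006,0,0,0.8],[0,0,0,0,0,0.8],[0,0,0.006,0,0,0.8],[0,0,0,0,0,0.8],[0,0,0,0,0,0],[0,0,0.006,0,0,-0.8],[0,0,0,0,0,-0.8],[0,0,0.006,0,0,-0.8],[0,0,0,0,0,-0.8],[0,0,0,0,0,0]]]'

```text
time: 22.98
tool_pos: [568.1, 303.9, 102.6]
tcp_rot: [-180.0, -0.0, 85.7]
force: [0.1, 0.5, 1.1]
gripper_width: 9.0
grasp_force: 78.4
```

Call:
carry_out --rows '[[[0,0,0,0,0,0.8],[0,0,0,0,0,0.8],[0,0,0.01,0,0,0],[0,0,0.015,0,0,0],[0,0,0.015,0,0,0],[0,0,0.015,0,0,0],[0,0,0.015,0,0,0],[0,0,0.01,0,0,0],[0,0,0,0,0,0],[0,0,0,0,0,0]]]'

```text
time: 23.82
tool_pos: [568.1, 304.0, 99.4]
tcp_rot: [-180.0, -0.0, 76.4]
force: [-0.4, 0.7, -0.3]
gripper_width: 8.9
grasp_force: 78.7
```

```bash
python3 -c "
from h import *
st()"
```

```text
t 23.82 pos [568.1 304.   99.4] rot [-179.99   -0.     76.43] F [-0.4  0.7 -0.3] M [ 0.23  0.02 -0.03] w 8.9 g 78.7 q [-46.  47.  26.  95. -27.  45. -21.]
```

Call:
carry_out --rows '[[[0,0,0.015,0,0,0],[0,0,0.015,0,0,0],[0,0,0.015,0,0,0],[0,0,0.015,0,0,0],[0,0,0.015,0,0,0],[0,0,0.015,0,0,0],[0,0,0.015,0,0,0],[0,0,0.015,0,0,0],[0,0,0,0,0,0],[0,0,0,0,0,0]]]'

```text
time: 24.65
tool_pos: [568.2, 303.9, 94.7]
tcp_rot: [180.0, -0.0, 76.4]
force: [0.4, 1.9, -1.3]
gripper_width: 9.0
grasp_force: 78.4
```

```bash
python3 -c "
from h import *
st()"
```

```text
t 24.65 pos [568.2 303.9  94.7] rot [180.    -0.    76.42] F [ 0.4  1.9 -1.3] M [ 0.34 -0.13  0.02] w 9.0 g 78.4 q [-46.  48.  26.  95. -27.  44. -20.]
```

Call:
carry_out --rows '[[[0,0,0.01,0,0,0],[0,0,0.01,0,0,0],[0,0,0.01,0,0,0],[0,0,0.01,0,0,0],[0,0,0.006,0,0,0],[0,0,0.006,0,0,0],[0,0,0,0,0,0],[0,0,0,0,0,0],[0,0,0,0,0,0],[0,0,0,0,0,0]]]'

```text
time: 25.48
tool_pos: [568.2, 303.9, 92.8]
tcp_rot: [180.0, -0.0, 76.4]
force: [1.3, 1.1, 0.5]
gripper_width: 8.8
grasp_force: 78.5
```

```bash
python3 -c "
from h import *
st()"
```

```text
t 25.48 pos [568.2 303.9  92.8] rot [ 1.800e+02 -1.000e-02  7.642e+01] F [1.3 1.1 0.5] M [ 0.4  -0.06  0.03] w 8.8 g 78.5 q [-45.  48.  26.  95. -28.  44. -20.]
```

Call:
carry_out --rows '[[[0,0,0.005,0,0,0],[0,0,0.005,0,0,0],[0,0,0.005,0,0,0],[0,0,0.005,0,0,0],[0,0,0,0,0,0],[0,0,0,0,0,0],[0,0,0,0,0,0],[0,0,0,0,0,0],[0,0,0,0,0,0],[0,0,0,0,0,0]]]'

```text
time: 26.32
tool_pos: [568.2, 303.9, 92.6]
tcp_rot: [180.0, -0.0, 76.4]
force: [-0.4, 1.7, 5.5]
gripper_width: 9.2
grasp_force: 79.3
```

```bash
python3 -c "
from h import *
st()"
```

```text
t 26.32 pos [568.2 303.9  92.6] rot [ 1.800e+02 -3.000e-02  7.642e+01] F [-0.4  1.7  5.5] M [ 0.27  0.21 -0.02] w 9.2 g 79.3 q [-45.  48.  26.  95. -28.  44. -20.]
```

The shoulder seats at TCP 92.6 mm, exactly where I predicted, with a 5.5 N push. Now the clockwise turn, in stages.

Call:
carry_out --rows '[[[0,0,0,0,0,0.5],[0,0,0,0,0,0.5],[0,0,0,0,0,0.5],[0,0,0,0,0,0.5],[0,0,0,0,0,0.5],[0,0,0,0,0,0.5],[0,0,0,0,0,0.5],[0,0,0,0,0,0.5],[0,0,0,0,0,0],[0,0,0,0,0,0]]]'

```text
time: 27.15
tool_pos: [568.0, 304.2, 92.6]
tcp_rot: [-180.0, -0.0, 53.5]
force: [-1.0, 1.8, 6.5]
gripper_width: 9.1
grasp_force: 79.4
```

```bash
python3 -c "
from h import *
st()"
```

```text
t 27.15 pos [568.  304.2  92.6] rot [-1.7997e+02 -2.0000e-02  5.3510e+01] F [-1.   1.8  6.5] M [0.37 0.35 0.04] w 9.1 g 79.4 q [-49.  49.  32.  95. -34.  46. -38.]
```

Call:
carry_out --rows '[[[0,0,0,0,0,0.6],[0,0,0,0,0,0.6],[0,0,0,0,0,0.6],[0,0,0,0,0,0.6],[0,0,0,0,0,0.6],[0,0,0,0,0,0.6],[0,0,0,0,0,0.6],[0,0,0,0,0,0.6],[0,0,0,0,0,0],[0,0,0,0,0,0]]]'

```text
time: 27.98
tool_pos: [567.9, 304.3, 92.6]
tcp_rot: [-180.0, 0.0, 26.0]
force: [-1.6, 1.3, 4.9]
gripper_width: 9.1
grasp_force: 79.4
```

```bash
python3 -c "
from h import *
st()"
```

```text
t 27.98 pos [567.9 304.3  92.6] rot [-179.95    0.     26.01] F [-1.6  1.3  4.9] M [0.42 0.33 0.03] w 9.1 g 79.4 q [-52.  51.  39.  95. -41.  49. -60.]
```

Call:
carry_out --rows '[[[0,0,0,0,0,0.6],[0,0,0,0,0,0.6],[0,0,0,0,0,0.6],[0,0,0,0,0,0.6],[0,0,0,0,0,0.6],[0,0,0,0,0,0.6],[0,0,0,0,0,0.6],[0,0,0,0,0,0.6],[0,0,0,0,0,0],[0,0,0,0,0,0]]]'

```text
time: 28.82
tool_pos: [567.9, 304.4, 92.6]
tcp_rot: [-179.9, 0.0, -1.5]
force: [-1.6, 2.8, 5.9]
gripper_width: 8.8
grasp_force: 79.5
```

```bash
python3 -c "
from h import *
st()"
```

```text
t 28.82 pos [567.9 304.4  92.6] rot [-1.7995e+02  3.0000e-02 -1.4800e+00] F [-1.6  2.8  5.9] M [0.46 0.43 0.03] w 8.8 g 79.5 q [-56.  54.  46.  95. -47.  52. -82.]
```

Call:
carry_out --rows '[[[0,0,0,0,0,0.4],[0,0,0,0,0,0.4],[0,0,0,0,0,0.4],[0,0,0,0,0,0.4],[0,0,0,0,0,0.4],[0,0,0,0,0,0.4],[0,0,0,0,0,0],[0,0,0,0,0,0],[0,0,0,0,0,0],[0,0,0,0,0,0]]]'

```text
time: 29.65
tool_pos: [567.9, 304.4, 92.6]
tcp_rot: [-179.9, 0.0, -15.2]
force: [-1.0, 3.3, 5.7]
gripper_width: 8.8
grasp_force: 79.5
```

```bash
python3 -c "
from h import *
st()"
```

```text
t 29.65 pos [567.9 304.4  92.6] rot [-1.7994e+02  5.0000e-02 -1.5230e+01] F [-1.   3.3  5.7] M [0.45 0.34 0.07] w 8.8 g 79.5 q [-57.  55.  49.  95. -50.  54. -94.]
```

Call:
carry_out --rows '[[[0,0,0,0,0,0.3],[0,0,0,0,0,0.3],[0,0,0,0,0,0.2],[0,0,0,0,0,0],[0,0,0,0,0,0],[0,0,0,0,0,0],[0,0,0,0,0,0],[0,0,0,0,0,0],[0,0,0,0,0,0],[0,0,0,0,0,0]]]'

```text
time: 30.48
tool_pos: [567.9, 304.4, 92.6]
tcp_rot: [-179.9, 0.1, -19.8]
force: [-1.8, 1.9, 5.4]
gripper_width: 8.8
grasp_force: 79.3
```

```bash
python3 -c "
from h import *
s=st()
for i in range(4): capture('wrist'); print(np.round(sense()['ft_torque'],3),np.round(sense()['tcp_rot'],2))"
```

```text
t 30.48 pos [567.9 304.4  92.6] rot [-1.7995e+02  6.0000e-02 -1.9810e+01] F [-1.8  1.9  5.4] M [0.48 0.34 0.15] w 8.8 g 79.3 q [-57.  55.  50.  95. -51.  55. -98.]
[0.494 0.365 0.063] [-1.7994e+02  5.0000e-02 -1.9810e+01]
[0.442 0.381 0.088] [-1.7995e+02  6.0000e-02 -1.9810e+01]
[0.531 0.336 0.118] [-1.7994e+02  6.0000e-02 -1.9810e+01]
[0.448 0.351 0.071] [-1.7995e+02  5.0000e-02 -1.9810e+01]
```

Call:
carry_out --rows '[[[0,0,0,0,0,0.3],[0,0,0,0,0,0.3],[0,0,0,0,0,0],[0,0,0,0,0,0],[0,0,0,0,0,0],[0,0,0,0,0,0],[0,0,0,0,0,0],[0,0,0,0,0,0],[0,0,0,0,0,0],[0,0,0,0,0,0]]]'

```text
time: 31.52
tool_pos: [567.9, 304.5, 92.6]
tcp_rot: [-179.9, 0.1, -23.2]
force: [-0.3, 1.8, 5.9]
gripper_width: 8.8
grasp_force: 79.4
```

```bash
python3 -c "
from h import *
s=st()
print(np.mean([ (capture('wrist'),sense()['ft_torque'][2])[1] for i in range(6)]))"
```

```text
t 31.52 pos [567.9 304.5  92.6] rot [-1.7995e+02  6.0000e-02 -2.3250e+01] F [-0.3  1.8  5.9] M [0.44 0.33 0.09] w 8.8 g 79.4 q [ -58.   56.   51.   95.  -52.   55. -101.]
0.0658592001033819
```

Call:
carry_out --rows '[[[0,0,0,0,0,0.3],[0,0,0,0,0,0.3],[0,0,0,0,0,0],[0,0,0,0,0,0],[0,0,0,0,0,0],[0,0,0,0,0,0],[0,0,0,0,0,0],[0,0,0,0,0,0],[0,0,0,0,0,0],[0,0,0,0,0,0]]]'

```text
time: 32.65
tool_pos: [567.9, 304.4, 92.6]
tcp_rot: [-179.9, 0.1, -26.7]
force: [-1.2, 2.0, 5.8]
gripper_width: 9.2
grasp_force: 79.3
```

```bash
python3 -c "
from h import *
s=st()
print(np.mean([ (capture('wrist'),sense()['ft_torque'][2])[1] for i in range(6)]))"
```

```text
t 32.65 pos [567.9 304.4  92.6] rot [-1.7995e+02  6.0000e-02 -2.6690e+01] F [-1.2  2.   5.8] M [0.45 0.33 0.06] w 9.2 g 79.3 q [ -58.   56.   52.   95.  -52.   56. -103.]
0.07292159510878304
```

Call:
carry_out --rows '[[[0,0,0,0,0,0.3],[0,0,0,0,0,0.3],[0,0,0,0,0,0],[0,0,0,0,0,0],[0,0,0,0,0,0],[0,0,0,0,0,0],[0,0,0,0,0,0],[0,0,0,0,0,0],[0,0,0,0,0,0],[0,0,0,0,0,0]]]'

```text
time: 33.78
tool_pos: [567.9, 304.4, 92.6]
tcp_rot: [-180.0, 0.1, -30.1]
force: [-2.2, 1.6, 5.7]
gripper_width: 8.9
grasp_force: 79.4
```

```bash
python3 -c "
from h import *
s=st()
print(np.mean([ (capture('wrist'),sense()['ft_torque'][2])[1] for i in range(6)]))
p=capture('wrist'); a=p['img'][150:350,150:362]
q=capture('scene'); f=proj(q,[567,304,90]).round().astype(int); print(f); b=q['img'][f[1]-35:f[1]+25,f[0]-30:f[0]+34]
print(p['img'].shape); cv2.imwrite('pics/w7.png',np.hstack([cv2.resize(a,(400,378),interpolation=2),cv2.resize(b,(400,378),interpolation=2)])[:,:,::-1])"
```

```text
t 33.78 pos [567.9 304.4  92.6] rot [-1.7995e+02  6.0000e-02 -3.0110e+01] F [-2.2  1.6  5.7] M [0.47 0.29 0.18] w 8.9 g 79.4 q [ -58.   57.   52.   95.  -53.   56. -106.]
0.13800975094392634
[312 144]
(384, 512, 3)
```

View pics/w7.png

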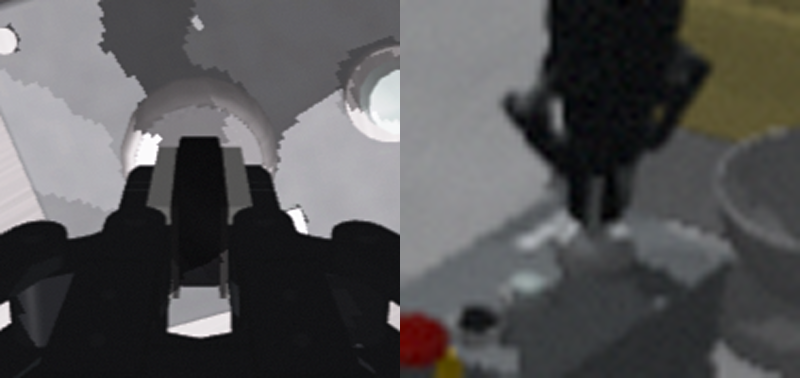

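The key stays straight between the pads, at about (200,210) in the left half, turned a little past a quarter turn. The torque has begun to climb (0.14 N m). I'll add a small step to confirm the stop.

Call:
carry_out --rows '[[[0,0,0,0,0,0.2],[0,0,0,0,0,0.2],[0,0,0,0,0,0],[0,0,0,0,0,0],[0,0,0,0,0,0],[0,0,0,0,0,0],[0,0,0,0,0,0],[0,0,0,0,0,0],[0,0,0,0,0,0],[0,0,0,0,0,0]]]'

```text
time: 35.02
tool_pos: [568.1, 304.4, 92.6]
tcp_rot: [-179.9, 0.0, -32.4]
force: [-1.8, 2.4, 5.3]
gripper_width: 8.7
grasp_force: 79.2
```

```bash
python3 -c "
from h import *
s=st()
print(np.mean([ (capture('wrist'),sense()['ft_torque'][2])[1] for i in range(6)]))"
```

```text
t 35.02 pos [568.1 304.4  92.6] rot [-1.7995e+02  4.0000e-02 -3.2400e+01] F [-1.8  2.4  5.3] M [0.47 0.23 0.11] w 8.7 g 79.2 q [ -58.   57.   53.   95.  -53.   56. -108.]
0.1386572206585803
```

Call:
carry_out --rows '[[[0,0,0,0,0,0.3],[0,0,0,0,0,0.3],[0,0,0,0,0,0],[0,0,0,0,0,0],[0,0,0,0,0,0],[0,0,0,0,0,0],[0,0,0,0,0,0],[0,0,0,0,0,0],[0,0,0,0,0,0],[0,0,0,0,0,0]]]'

```text
time: 36.15
tool_pos: [568.2, 304.4, 92.6]
tcp_rot: [-180.0, 0.0, -35.8]
force: [-1.7, 1.8, 6.0]
gripper_width: 9.1
grasp_force: 79.3
```

```bash
python3 -c "
from h import *
s=st()
print(np.mean([ (capture('wrist'),sense()['ft_torque'][2])[1] for i in range(6)]))
p=capture('wrist'); i=cv2.cvtColor(p['img'],7); print(i[218:262:4,232:284:2])
w=cv2.cvtColor(cv2.imread('pics/w6.png'),6); print(w[218:262:4,232:284:2])"
```

```text
t 36.15 pos [568.2 304.4  92.6] rot [-1.7995e+02  3.0000e-02 -3.5820e+01] F [-1.7  1.8  6. ] M [0.42 0.23 0.17] w 9.1 g 79.3 q [ -59.   57.   54.   95.  -54.   57. -111.]
0.18440165767241787
[[127 127 127 126 128 126 127 127 127 128 127 126 127 127 125 127 126 127
  124 145 166 169 167 168 167 150]
 [159 126 126 126 126 126 126  66  49  48  48  49  49  48  50  49  58 123
  139 167 166 167 167 167 167 169]
 [255 143 126 127 126 128 105  10  11  12  11  12  13  10  11  13   9  72
  165 167 167 168 167 168 168 169]
 [244  79  83  81  83  79  18  13  14  12  10  13  14  13   8  11  11  12
   60  82  83  82  82 139 168 168]
 [124  81  83  83  82  72  13   9  10  11  11  10  11  13  12  13  10  12
   51  84  82  84  83 100 168 168]
 [ 79  82  84  83  83  56  10  12  14  13  10  13  13  12  12  13  13  11
   37  83  82  83  83  82  27  20]
 [ 83  82  82  83  83  31  13  15  12  14  14  12  13  12  12  12  11  12
   29  83  82  83  83  83  68  17]
 [ 84  84  84  83  83  22  11  15  15  14  13  12  13  15  11  12  13  12
   18  81  83  83  84  84  75  23]
 [ 83  83  82  85  74  15  10  13  14
[... 790 characters left out ...]
12  12   9
   32  56  65  86  86  80  48  49]
 [ 86  87  86  85  86  55  10  13  14  14  13  14  12  14  15  13  13  13
   24  55  85  86  85  85  20  12]
 [ 88  86  87  85  86  30  14  17  15  16  15  13  13  14  11  12  13  11
   17  67  86  85  86  87  71   9]
 [ 86  85  86  85  87  20  14  22  17  19  18  16  16  15  15  15  16  10
   13  85  86  86  86  87  76  17]
 [ 87  86  85  86  77  15  21  24  22  21  20  20  16  18  14  16  16  14
   12  62  87  86  86  86  87  41]
 [ 85  85  85  87  72  13  17  22  25  24  23  23  20  20  19  17  18  15
   13  48  87  87  85  87  86  73]
 [ 56  85  86  88  54  13  16  24  19  27  25  22  21  21  20  20  19  14
   14  29  87  87  87  88  89  85]]
```

The torque now rises steadily to 0.18 N m, well above the spring's 0.06 N m, so the key is against its stop. The grip hasn't slipped and the push is 6 N, so I'm handing in.

```bash
python3 -c "
from h import *
st(); print(hand_in())"
```

```text
t 36.5 pos [568.2 304.4  92.6] rot [-1.7995e+02  4.0000e-02 -3.5820e+01] F [0.5 2.1 5.5] M [0.54 0.23 0.25] w 9.0 g 79.3 q [ -59.   57.   54.   95.  -54.   57. -111.]
the job is handed in; nothing more can be done
None
```

I handed the job in with the round-headed key fully home and turned clockwise against what the torque shows is the stop, still gripped and held, with about 6 N of push and 37 s used. The tool turned about 1.96 rad, more than the 1.75 rad you allowed for, and hand-in returned no verdict.

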